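# Clip down the parts organiser's lid

### The job

The parts organiser's lid is down but both of its black clips still stand open. With the fingers only, push each clip over onto the lid and press it down until its edge snaps beneath the red retaining lip and stays there. Do not lift, tip or shove the organiser out of place, and leave the rear light, the spacer, the pedal wrench and the vise's knob alone.

Things in the scene. Friction and masses are not known exactly. Their poses are not given: they have to be found in the camera images.
- organiser: Yellow plastic parts organiser full of fasteners (about 2.2 kg), standing loose on the chest top with its lid already down. 184 mm (x) by 284 mm (y), 66 mm high to the flat lid top. Origin: centre of its underside; its own -x face, the front, carries the two clips; +y is its left, seen from behind the front looking along +x; z up.
- clip_left (a joint): Angle of the left (+y) black clip, rad. 0 = folded flat on the lid, 1.57 = upright, more = leaning outward, off the lid. Starts between 1.2 and 2.3, held by hinge friction; folded but not tucked it springs back to about 1 when let go; tucked it rests between 0 and 0.05. 1 to 2 N from the front swings it over; 6 to 10 N down on its ribs snaps it in.
- clip_left_hinge (a point): Middle of the left clip's hinge axis (along organiser y), 6 mm in front of the lid's edge, 8 mm below the lid top; has the organiser's axes. The clip is an L: folded, its plate (4 mm thick, 50 mm wide in y) lies on the lid from 3 mm in front of the hinge to 52 mm behind it (+x), top 12 mm above the axis, thumb ribs 18 to 36 mm behind it.
- clip_left_edge (a point): Middle of the free edge of the left clip's plate; moves with the clip. With the clip upright it stands 52 mm above the hinge axis and the plate's outer face is 12 mm in front of the axis.
- clip_left_lip (a point): Under side of the nose of the left red retaining lip at rest: 49 mm behind the hinge (+x), 6 mm above the lid top. The lip is a spring hook in the lid, 30 mm wide, 14 mm high. Its front slopes: the clip's edge coming down pushes it back, then it springs out over the edge, overlapping it 3 mm; the lid stops the clip.
- lip_left (a joint): How far the left red lip is pushed back (towards organiser +x), m; 0 at rest, at most 0.008; spring about 0.8 N per mm.
- clip_right (a joint): Angle of the right (-y) black clip, rad. 0 = folded flat on the lid, 1.57 = upright, more = leaning outward, off the lid. Starts between 1.2 and 2.3, held by hinge friction; folded but not tucked it springs back to about 1 when let go; tucked it rests between 0 and 0.05. 1 to 2 N from the front swings it over; 6 to 10 N down on its ribs snaps it in.
- clip_right_hinge (a point): Middle of the right clip's hinge axis (along organiser y), 6 mm in front of the lid's edge, 8 mm below the lid top; has the organiser's axes. The clip is an L: folded, its plate (4 mm thick, 50 mm wide in y) lies on the lid from 3 mm in front of the hinge to 52 mm behind it (+x), top 12 mm above the axis, thumb ribs 18 to 36 mm behind it.
- clip_right_edge (a point): Middle of the free edge of the right clip's plate; moves with the clip. With the clip upright it stands 52 mm above the hinge axis and the plate's outer face is 12 mm in front of the axis.
- clip_right_lip (a point): Under side of the nose of the right red retaining lip at rest: 49 mm behind the hinge (+x), 6 mm above the lid top. The lip is a spring hook in the lid, 30 mm wide, 14 mm high. Its front slopes: the clip's edge coming down pushes it back, then it springs out over the edge, overlapping it 3 mm; the lid stops the clip.
- lip_right (a joint): How far the right red lip is pushed back (towards organiser +x), m; 0 at rest, at most 0.008; spring about 0.8 N per mm.
- rear_light: White plastic bicycle rear light with a red lens, 34 x 44 mm, standing 64 mm high, loose. Origin: centre of its underside.
- spacer: Aluminium spacer ring, 36 mm across, 22 mm high, loose. Origin: centre of its underside.
- pedal_wrench: Chrome pedal wrench lying flat behind the organiser, 295 mm long (its x), 34 mm wide, 8 mm thick, loose. Origin: on its underside, near mid-length.
- vise_knob_rim (a point): A point on the rim of the black turning knob (58 mm across, axis level, 62 mm above the chest top) of the blue vise, 140 mm high, bolted to the chest on the robot's right.

How it is judged:
By the outcome, as a careful person would: the job done as asked, in the order asked, and still so for the second after the job is handed in, with the robot touching nothing.
It also fails if it takes over 45 s, if anything falls off the work surface, if the arm or the gripper's body presses on something with over 40 N, if the wrist force passes 120 N, or if a joint passes its speed limit or range.

### The arm

A 6-joint arm with a two-finger parallel gripper is mounted at the origin on the work surface. World frame = base frame: x ahead of the robot, y to its left, z up, the work surface at z = 0. Lengths are in m, angles in rad, forces in N, time in s.
With the tool pointing down it reaches from about 0.275 to 0.825 m from the base axis. Payload 4.9 kg.
Tool frame: the origin (TCP) lies on the centre line of the jaws, within the pads' length; the fingertips stand 14 mm ahead of it and the grasp point (between the pads) lies 5 mm behind it; z points along the fingers, y is the direction in which the jaws open and shut (so a half turn about z gives the same grasp; the last joint's range is limited). The gripper opens to 85 mm and grips with 20 to 120 N. Pads are 22 mm wide; open, the fingers measure 114 mm over their backs; the gripper's body (76 mm by 85 mm) begins 54 mm behind the grasp point. The pads swing forward as they close: fully open they stand 13 mm farther back than shut.
Start: joints at [-1.283, 0.326, -0.193, 1.052, 0, 1.437], TCP at [0.225, -0.502, 0.215] pointing down, gripper open.
Joint ranges: [-2.65, 2.65], [-0.97, 1.79], [-1.3, 1.35], [-1.93, 2.1], [-1.47, 1.37], [-3.14, 3.14]. Speed limits (rad/s): [2.57, 2.57, 3.14, 3.14, 3.14, 3.14].

### API

Orientations are given as a 3x3 rotation matrix whose columns are the frame's x, y, z axes.
In Python, from plant import status, viewer, order gives the robot as it stands.
- The arm moves only by the tool servo_tool, never from a script. Its argument "series" is a list of rows, each an object of numbers: "ax", "ay", "az": the turn, a rotation vector about the world's x, y, z in degrees; "x", "y", "z": the shift along the world's x, y, z in m; "gripper": the gripper's target within -1 to 1 (fully open at 1, half-way at 0, shut at -1). A call has 1 to 5 rows; each row is the pose to reach, as a shift and turn from the pose commanded when the call began; what a row does not reach only later rows make up. A row lasts 1/8 s, in which the tool goes at most 62.5 mm and 10.7 degrees, less where a joint would pass 70% of its speed; a pose out of reach is approached as far as the arm can. A call with a gripper value outside its range is refused whole. The fingers move at their own pace and stop on an object; the grip force is fixed at half the most. Time passes only in rows, so rows that repeat a pose let the fingers close. It gives the time, the measured TCP pose, the force and the opening at its end, in the units of the state.
- status.state(): the state, without advancing time (a new reading comes with each control period).
- viewer.get_image(name): name is "scene" or "side" or "wrist"; returns the picture (400x640x3 uint8, red, green, blue); there is no depth.
- viewer.get_calibration(name): a dict with "vfov" (degrees; the focal length in pixels is half the picture's height over the tangent of half this angle, whatever the lens; pixels are square), "cx", "cy" (the principal point, pixels), "R" (3x3) and "t" (3): a world point X has camera coordinates R X + t. Camera axes: x right, y down, z forward; pixel columns grow to the right and rows downward; lengths in m; the calibration is good to about 2 mm. A picture is of the moment at which its call begins: read the wrist's pose just before it. get_calibration takes no time and is no camera call; for the wrist camera it gives the pose at the moment of the call.
- order.close_job(): hands the job in, once; it reports no verdict.
The state is a dict: "clock": time; "joint_positions": joint angles; "qd": joint speeds; "joint_efforts": joint torques, N m; "eef_pos": TCP position; "orientation": TCP orientation; "contact_force": force on the tool from outside, world axes, zero at the start; "wrist_torque": the same for the moment, N m; "finger_gap": finger opening in m.
Only numpy, scipy, OpenCV 4.12 (cv2) and the standard library are available. Lean on these libraries where they do the work, as an engineer would, in place of code of your own. Each camera call takes 0.05 s, during which the arm holds its last target.

## Working session

There is one attempt and no reset: what is moved stays moved. The work goes in short steps, Python scripts to look and compute and a tool call to move; the robot and the scene stay as the last step left them, time stands still between calls to the robot, and variables do not carry over. Pictures are saved under pics/ and viewed, and the job is handed in when it is done.

Besides the shell and the picture viewer there is one more tool, called as name([rows], argument=value, ...), one row to a line, values as JSON. servo_tool: Moves the arm, as the interface text tells. Its arguments: {"type":"object","properties":{"series":{"type":"array","items":{"type":"object","properties":{"ax":{"type":"number"},"ay":{"type":"number"},"az":{"type":"number"},"x":{"type":"number"},"y":{"type":"number"},"z":{"type":"number"},"gripper":{"type":"number"}}}}},"required":["series"]}

```bash
mkdir -p pics; ls; python3 - <<'E'
from plant import status, viewer, order
import cv2
s=status.state(); print({k:s[k] for k in('clock','eef_pos','orientation','contact_force','finger_gap')})
for n in ("scene","side","wrist"):
    c=viewer.get_calibration(n); print(n,c)
    cv2.imwrite(f"pics/{n}0.png",viewer.get_image(n)[:,:,::-1])
E
```

```text
pics
{'clock': 0.0, 'eef_pos': array([ 0.2249968 , -0.50122106,  0.21419895]), 'orientation': array([[ 9.12366290e-01,  4.09374538e-01, -4.90540394e-04],
       [ 4.09374770e-01, -9.12364836e-01,  1.64430661e-03],
       [ 2.25585454e-04, -1.70102478e-03, -9.99998528e-01]]), 'contact_force': array([-0.83978306, -0.16989798, -0.60201772]), 'finger_gap': 0.08554148946390058}
scene {'vfov': 48.549086254286884, 'cx': 316.6739482427493, 'cy': 203.24169900229384, 'R': array([[ 0.01642724,  0.99985568, -0.00433162],
       [ 0.66817919, -0.01420053, -0.74386485],
       [-0.74381901,  0.00932535, -0.66831603]]), 't': array([ 0.04273579, -0.3657816 ,  1.74097929])}
side {'vfov': 43.605476338671394, 'cx': 324.09274200539056, 'cy': 200.41281494460745, 'R': array([[-0.95480629, -0.29722579,  0.00133379],
       [-0.20859951,  0.66689363, -0.71535944],
       [ 0.21173378, -0.68330792, -0.69875539]]), 't': array([0.55117295, 0.23026357, 1.12055483])}
wrist {'vfov': 71.40564452873171, 'cx': 321.2999721925269, 'cy': 196.64951110223592, 'R': array([[ 0.40930845, -0.91239503, -0.00137825],
       [-0.8689569 , -0.39028138,  0.30429319],
       [-0.2781735 , -0.12335214, -0.95257743]]), 't': array([-0.54958631, -0.03944925,  0.38064957])}
```

View pics/scene0.png

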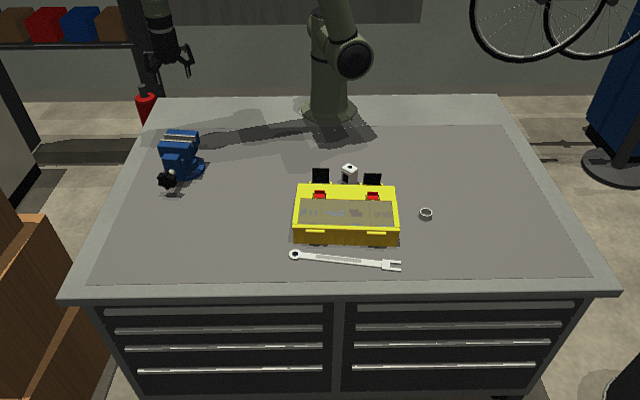

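View pics/side0.png

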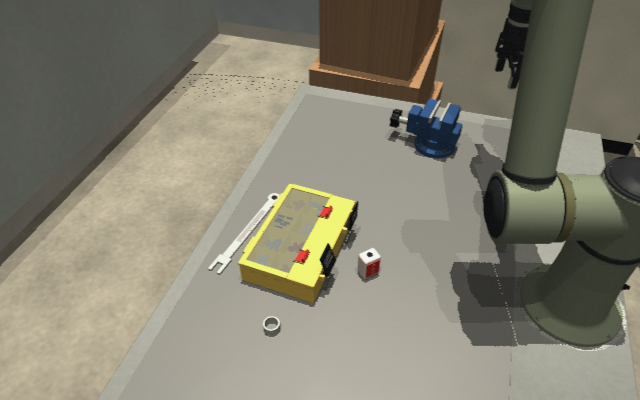

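View pics/wrist0.png

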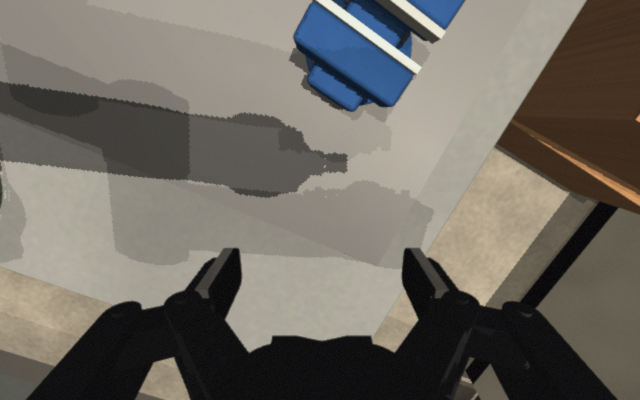

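The scene shows the organiser at about (345,215), both clips open on its robot side, and the rear light just in front of it between the clips (348,172). The spacer is at (426,213) and the wrench lies behind. I'll enlarge the views to measure.

```bash
python3 - <<'E'
import cv2
a=cv2.imread('pics/scene0.png')[150:275,280:440]; cv2.imwrite('pics/scene0z.png',cv2.resize(a,None,fx=4.7,fy=4.7,interpolation=cv2.INTER_CUBIC))
a=cv2.imread('pics/side0.png')[175:310,230:390]; cv2.imwrite('pics/side0z.png',cv2.resize(a,None,fx=4.4,fy=4.4,interpolation=cv2.INTER_CUBIC))
E
```

```text
(no output)
```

View pics/scene0z.png

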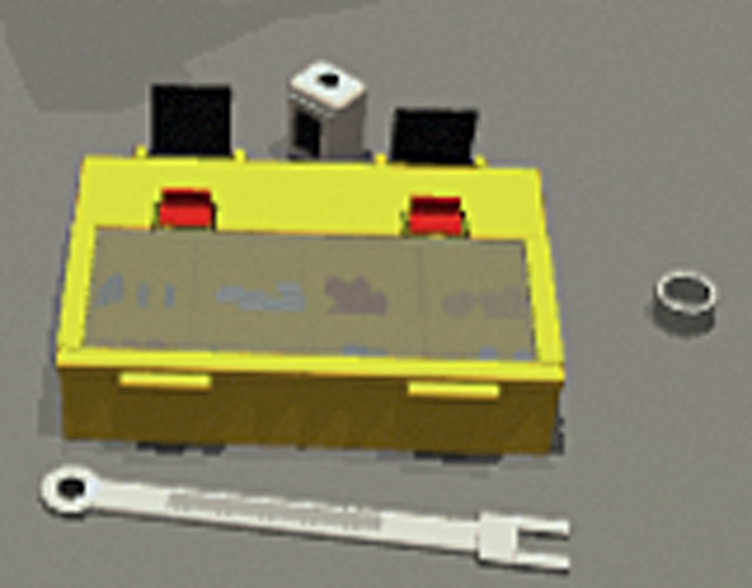

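View pics/side0z.png

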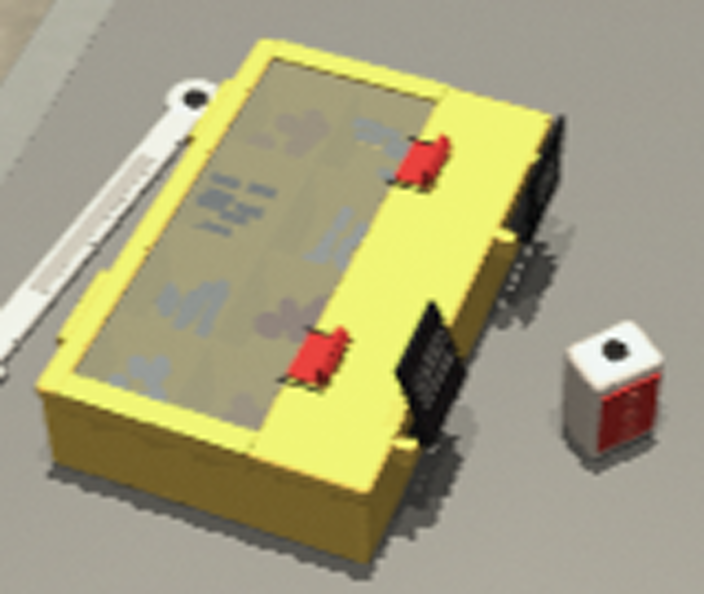

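```bash
cat > h.py <<'E'
import numpy as np
from plant import status, viewer, order
def ray(c,u,v):
    f=200/np.tan(np.radians(c['vfov']/2)); R=np.array(c['R']);t=np.array(c['t'])
    d=R.T@np.array([(u-c['cx'])/f,(v-c['cy'])/f,1]); return -R.T@t,d/np.linalg.norm(d)
def plane(c,u,v,z):
    o,d=ray(c,u,v); return o+d*(z-o[2])/d[2]
def tri(a,b):
    A=sum(np.eye(3)-np.outer(d,d) for o,d in(a,b)); B=sum((np.eye(3)-np.outer(d,d))@o for o,d in(a,b)); x=np.linalg.solve(A,B)
    return x,[np.linalg.norm((np.eye(3)-np.outer(d,d))@(x-o)) for o,d in (a,b)]
def proj(c,X):
    f=200/np.tan(np.radians(c['vfov']/2)); p=np.array(c['R'])@X+c['t']; return p[:2]/p[2]*f+[c['cx'],c['cy']]
E
python3 - <<'E'
from h import *
np.set_printoptions(precision=4,suppress=True)
C=viewer.get_calibration('scene');D=viewer.get_calibration('side')
S=lambda u,v:(280+(u+.5)/4.7-.5,150+(v+.5)/4.7-.5); T=lambda u,v:(230+(u+.5)/4.4-.5,175+(v+.5)/4.4-.5)
for n,p in dict(FR=(84,157),FL=(541,170),BR=(57,362),BL=(563,378)).items(): print('scene',n,plane(C,*S(*p),.066))
for n,p in dict(FR=(555,118),FL=(370,492),BR=(265,40),BL=(40,390)).items(): print('side',n,plane(D,*T(*p),.066))
P={'Rclip_out':((152,87),None),'L_edge_l':((477,110),(432,304)),'L_edge_r':((396,108),(463,358)),'R_edge_+y':((230,87),None),'light_c':((327,79),(614,350))}
for n,(a,b) in P.items():
    if b: print(n,tri(ray(C,*S(*a)),ray(D,*T(*b))))
print('light',plane(C,*S(327,79),.064),plane(D,*T(614,350),.064))
for n,p in dict(redR=(187,205),redL=(436,212)).items(): print(n,plane(C,*S(*p),.075))
print('ring',plane(C,*S(685,290),.022))
E
```

```text
scene FR [ 0.5297 -0.1075  0.066 ]
scene FL [0.5486 0.1756 0.066 ]
scene BR [ 0.7105 -0.1198  0.066 ]
scene BL [0.7289 0.1613 0.066 ]
side FR [ 0.5269 -0.1058  0.066 ]
side FL [0.5468 0.1731 0.066 ]
side BR [ 0.7079 -0.1185  0.066 ]
side BL [0.7263 0.1632 0.066 ]
L_edge_l (array([0.5452, 0.1179, 0.1263]), [np.float64(0.017372289886789433), np.float64(0.017372289886789266)])
L_edge_r (array([0.5201, 0.0911, 0.0891]), [np.float64(0.005601176547969052), np.float64(0.0056011765479689725)])
light_c (array([0.454 , 0.0502, 0.0663]), [np.float64(0.0006564357759356162), np.float64(0.0006564357759355608)])
light [0.4503 0.0501 0.064 ] [0.4546 0.0491 0.064 ]
redR [ 0.5876 -0.0444  0.075 ]
redL [0.5972 0.1045 0.075 ]
ring [0.6121 0.2594 0.022 ]
```

```bash
python3 - <<'E'
from h import *
import cv2
np.set_printoptions(precision=4,suppress=True)
C=viewer.get_calibration('scene');D=viewer.get_calibration('side')
S=lambda u,v:(280+(u+.5)/4.7-.5,150+(v+.5)/4.7-.5); T=lambda u,v:(230+(u+.5)/4.4-.5,175+(v+.5)/4.4-.5)
for a,b in (((477,110),(397,375)),((396,108),(432,304)),((152,87),(563,118))): print(tri(ray(C,*S(*a)),ray(D,*T(*b))))
a=np.radians(-3.85);X=np.array([np.cos(a),np.sin(a),0]);Y=np.array([-np.sin(a),np.cos(a),0])
F=np.array([.5378,.0345,.066])
# red lips give clip y offsets
for n,p in dict(R=(187,205),L=(436,212)).items():
    q=plane(C,*S(*p),.075); print(n,(q-F)@X,(q-F)@Y)
for n,p in dict(Ra=(150,157),Rb=(230,157),La=(394,160),Lb=(475,164)).items():
    q=plane(C,*S(*p),.070); print(n,(q-F)@X,(q-F)@Y)
def out(p,yo):
    for th in np.arange(1.1,2.4,.1):
        h=F+X*-.006+Y*yo-np.array([0,0,.008])
        for dy in(-.025,.025):
            e=h+dy*Y+X*.052*np.cos(th)+np.array([0,0,.052*np.sin(th)])-0.012*np.sin(th)*X*1+np.array([0,0,.012*np.cos(th)])
            s=proj(C,e);t=proj(D,e); print(p,round(th,1),dy,(s-[280,150])*4.7,(t-[230,175])*4.4)
out('R',-.075); out('L',.075)
a=cv2.imread('pics/side0.png')[195:265,320:390]; cv2.imwrite('pics/side0zz.png',cv2.resize(a,None,fx=8,fy=8,interpolation=cv2.INTER_CUBIC))
E
```

```text
(array([0.5449, 0.1329, 0.1103]), [np.float64(0.0008232538340034807), np.float64(0.0008232538340035225)])
(array([0.542 , 0.0842, 0.1101]), [np.float64(0.0010014695576549), np.float64(0.001001469557654894)])
(array([ 0.5137, -0.0646,  0.1081]), [np.float64(0.0002765677415059343), np.float64(0.0002765677415060262)])
R 0.054991758220747776 -0.07536133440113311
L 0.05460399363638119 0.07381768401224004
Ra 0.004491242501350531 -0.10071423814782343
Rb 0.0022314191183974417 -0.0510599279135487
La 0.0005405392502270048 0.05056932391231927
Lb 0.0021653297515327025 0.10045994757713095
R 1.1 -0.025 [148.2966 106.9988] [518.6503 103.894 ]
R 1.1 0.025 [230.5479 109.298 ] [487.7102 164.9421]
R 1.2 -0.025 [148.7859 100.3692] [527.7781 104.958 ]
R 1.2 0.025 [230.8304 102.6519] [497.0444 166.1445]
R 1.3 -0.025 [149.2902  94.382 ] [537.0313 106.7555]
R 1.3 0.025 [231.1026  96.6487] [506.5173 168.0836]
R 1.4 -0.025 [149.804   89.0968] [546.3094 109.2702]
R 1.4 0.025 [231.3617  91.348 ] [516.026  170.7414]
R 1.5 -0.025 [150.3216  84.5641] [555.511  112.4768]
R 1.5 0.025 [231.605   86.8005] [525.4664 17
[... 1508 characters left out ...]
 [479.2182 317.8213]
L 1.7 0.025 [475.634   86.7895] [443.9228 391.74  ]
L 1.8 -0.025 [393.7263  82.4535] [488.3755 323.2949]
L 1.8 0.025 [474.8628  84.6719] [453.3749 397.3707]
L 1.9 -0.025 [393.2378  81.2086] [497.0586 329.2561]
L 1.9 0.025 [474.0479  83.4162] [462.3505 403.4769]
L 2.0 -0.025 [392.7177  80.8268] [505.1722 335.6383]
L 2.0 0.025 [473.1979  83.0248] [470.7511 409.9898]
L 2.1 -0.025 [392.1715  81.3015] [512.6285 342.3701]
L 2.1 0.025 [472.3221  83.4912] [478.4854 416.8366]
L 2.2 -0.025 [391.6049  82.6175] [519.348  349.3761]
L 2.2 0.025 [471.4293  84.8004] [485.4707 423.9403]
L 2.3 -0.025 [391.0239  84.7517] [525.2606 356.5785]
L 2.3 0.025 [470.5286  86.9292] [491.634 431.222]
```

View pics/side0zz.png

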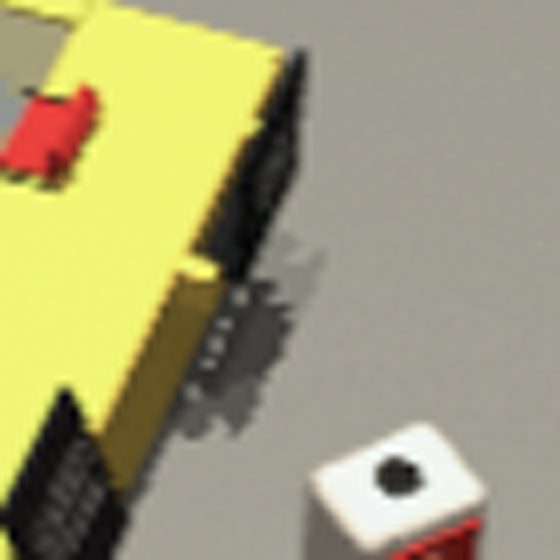

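servo_tool([
  {"x": 0.02,"y": 0.05,"az": -6,"gripper": -1},
  {"x": 0.05,"y": 0.105,"az": -12,"gripper": -1},
  {"x": 0.08,"y": 0.16,"az": -18,"gripper": -1},
  {"x": 0.11,"y": 0.21,"az": -24,"gripper": -1},
  {"x": 0.135,"y": 0.26,"az": -28,"gripper": -1},
])

```text
invalid input
```

servo_tool([
  {"x": 0.03,"y": 0.05,"gripper": -1},
  {"x": 0.055,"y": 0.105,"gripper": -1},
  {"x": 0.08,"y": 0.155,"gripper": -1},
  {"x": 0.107,"y": 0.205,"gripper": -1},
  {"x": 0.107,"y": 0.205,"gripper": -1},
])

```text
invalid input
```

```bash
python3 - <<'E'
from h import *
import cv2
s=status.state(); print({k:s[k] for k in('clock','eef_pos','orientation','contact_force','finger_gap')})
cv2.imwrite("pics/w1.png",viewer.get_image('wrist')[:,:,::-1])
E
```

```text
{'clock': 0.15, 'eef_pos': array([ 0.22504964, -0.5013636 ,  0.21439667]), 'orientation': array([[ 9.12352655e-01,  4.09405044e-01, -3.78037174e-04],
       [ 4.09405184e-01, -9.12351810e-01,  1.25333281e-03],
       [ 1.68217872e-04, -1.29825189e-03, -9.99999143e-01]]), 'contact_force': array([-0.57392864, -0.5354798 , -0.7455675 ]), 'finger_gap': 0.08548331562746221}
```

View pics/w1.png

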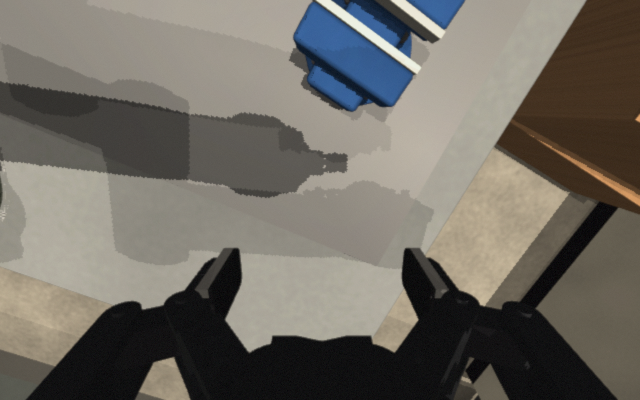

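Nothing moved, as the calls were refused ("invalid input"). I'll give every field in each row.

servo_tool([
  {"ax": 0,"ay": 0,"az": -6,"x": 0.02,"y": 0.05,"z": 0,"gripper": -1},
  {"ax": 0,"ay": 0,"az": -12,"x": 0.05,"y": 0.105,"z": 0,"gripper": -1},
  {"ax": 0,"ay": 0,"az": -18,"x": 0.08,"y": 0.16,"z": 0,"gripper": -1},
  {"ax": 0,"ay": 0,"az": -24,"x": 0.11,"y": 0.21,"z": 0,"gripper": -1},
  {"ax": 0,"ay": 0,"az": -28,"x": 0.135,"y": 0.26,"z": 0,"gripper": -1},
])

```text
clock: 0.82
eef_pos: [0.361, -0.2401, 0.2151]
orientation: [[0.998, -0.069, 0.001], [-0.069, -0.998, -0.0], [0.001, 0.0, -1.0]]
contact_force: [-0.2, -0.7, -0.4]
finger_gap: -0.0004
```

servo_tool([
  {"ax": 0,"ay": 0,"az": 0,"x": 0.025,"y": 0.05,"z": 0,"gripper": -1},
  {"ax": 0,"ay": 0,"az": 0,"x": 0.05,"y": 0.1,"z": 0,"gripper": -1},
  {"ax": 0,"ay": 0,"az": 0,"x": 0.08,"y": 0.155,"z": -0.01,"gripper": -1},
  {"ax": 0,"ay": 0,"az": 0,"x": 0.106,"y": 0.204,"z": -0.04,"gripper": -1},
  {"ax": 0,"ay": 0,"az": 0,"x": 0.106,"y": 0.204,"z": -0.04,"gripper": -1},
])

```text
clock: 1.45
eef_pos: [0.4656, -0.0344, 0.173]
orientation: [[0.998, -0.061, -0.003], [-0.061, -0.998, 0.001], [-0.003, -0.001, -1.0]]
contact_force: [-0.8, 0.2, 0.7]
finger_gap: 0.0001
```

```bash
python3 - <<'E'
from h import *
import cv2
s=status.state(); print({k:s[k] for k in('clock','eef_pos','contact_force','finger_gap')})
tip=s['eef_pos']+.014*s['orientation'][:,2]
for n in('wrist','side'):
    print(n,proj(viewer.get_calibration(n),tip))
    cv2.imwrite(f"pics/{n}1.png",viewer.get_image(n)[:,:,::-1])
a=cv2.imread('pics/side1.png')[100:300,230:430]; cv2.imwrite('pics/side1z.png',cv2.resize(a,None,fx=3,fy=3,interpolation=cv2.INTER_CUBIC))
E
```

```text
{'clock': 1.45, 'eef_pos': array([ 0.46561587, -0.03437612,  0.17304672]), 'contact_force': array([-0.84180823,  0.21517452,  0.73299527]), 'finger_gap': 0.00011352946922631684}
wrist [320.84638232 228.68687765]
side [375.82225584 198.8473717 ]
```

View pics/wrist1.png

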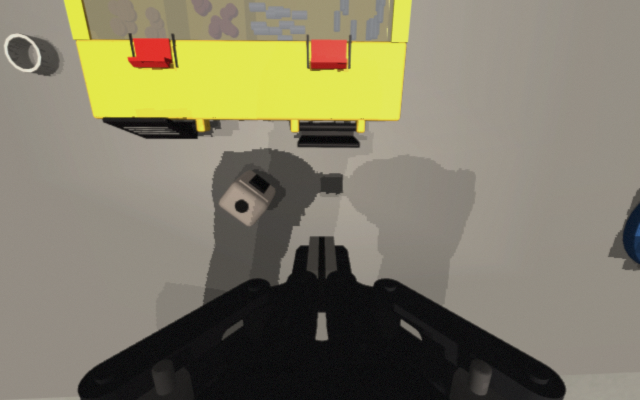

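View pics/side1z.png

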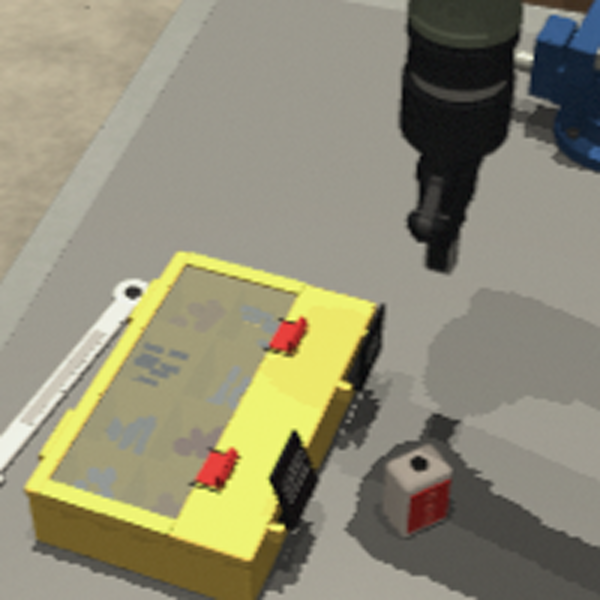

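```bash
python3 - <<'E'
from h import *
import cv2
s=status.state(); print(s['clock'],s['eef_pos'])
R=s['orientation']
for n in('wrist','side'):
  c=viewer.get_calibration(n)
  for d in (-.015,0,.014):
    for dx in (-.011,0,.011):
        print(n,d,dx,proj(c,s['eef_pos']+R@np.array([dx,0,d])))
a=cv2.imread('pics/side1.png')[140:215,340:415]; cv2.imwrite('pics/side1zz.png',cv2.resize(a,None,fx=8,fy=8,interpolation=cv2.INTER_CUBIC))
a=cv2.imread('pics/wrist1.png')[100:260,260:380]; cv2.imwrite('pics/wrist1z.png',cv2.resize(a,None,fx=3.7,fy=3.7,interpolation=cv2.INTER_CUBIC))
E
```

```text
1.55 [ 0.46578333 -0.03734868  0.1746145 ]
wrist -0.015 -0.011 [320.79253506 265.95182887]
wrist -0.015 0 [320.78023038 249.33608582]
wrist -0.015 0.011 [320.76740461 232.01668738]
wrist 0 -0.011 [320.83395292 253.33067508]
wrist 0 0 [320.82343723 237.8248166 ]
wrist 0 0.011 [320.8125131  221.71670584]
wrist 0.014 -0.011 [320.86706239 243.2413145 ]
wrist 0.014 0 [320.85787435 228.6499983 ]
wrist 0.014 0.011 [320.84835505 213.53262692]
side -0.015 -0.011 [381.79665307 189.28372444]
side -0.015 0 [377.03459866 188.07279879]
side -0.015 0.011 [372.29667422 186.86800906]
side 0 -0.011 [381.25740558 194.17956443]
side 0 0 [376.54115606 192.96762192]
side 0 0.011 [371.8485819  191.76176331]
side 0.014 -0.011 [380.76313417 198.66706561]
side 0.014 0 [376.08884856 197.45439544]
side 0.014 0.011 [371.43782552 196.24776039]
```

View pics/side1zz.png

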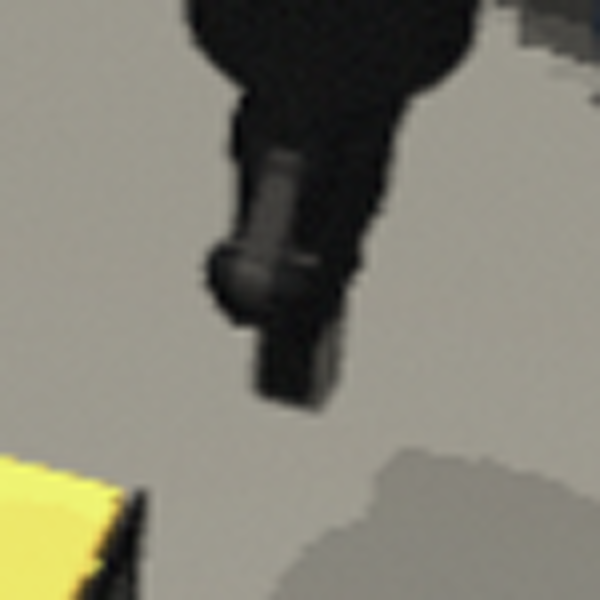

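View pics/wrist1z.png

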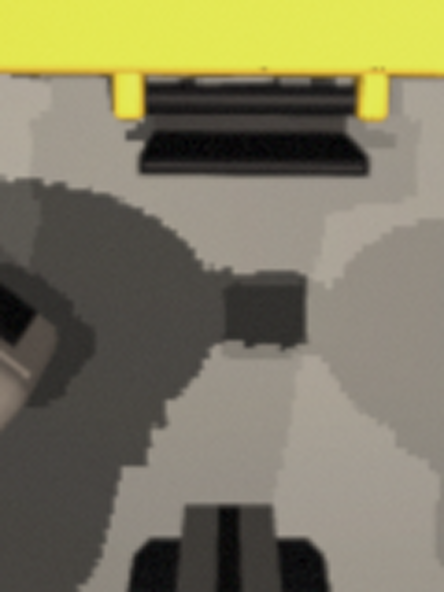

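The visible fingertips (side image about (376,190)) sit roughly 20 mm higher than the stated tip offset predicts. I'll descend in the clear space in front of the right clip and check again.

servo_tool([
  {"ax": 0,"ay": 0,"az": 0,"x": 0,"y": 0,"z": -0.03,"gripper": -1},
  {"ax": 0,"ay": 0,"az": 0,"x": 0,"y": 0,"z": -0.06,"gripper": -1},
  {"ax": 0,"ay": 0,"az": 0,"x": 0,"y": 0,"z": -0.06,"gripper": -1},
  {"ax": 0,"ay": 0,"az": 0,"x": 0,"y": 0,"z": -0.06,"gripper": -1},
])

```text
clock: 2.05
eef_pos: [0.4668, -0.039, 0.1163]
orientation: [[0.998, -0.069, 0.001], [-0.069, -0.998, -0.0], [0.001, 0.0, -1.0]]
contact_force: [0.6, -0.3, 0.9]
finger_gap: 0.0002
```

```bash
python3 - <<'E'
from h import *
import cv2
s=status.state(); print({k:s[k] for k in('clock','eef_pos','contact_force','finger_gap')})
tip=s['eef_pos']+.014*s['orientation'][:,2]
for n in('scene','side'):
    c=viewer.get_calibration(n)
    for d in (-.02,0,.014): print(n,d,proj(c,s['eef_pos']+d*s['orientation'][:,2]))
    cv2.imwrite(f"pics/{n}2.png",viewer.get_image(n)[:,:,::-1])
a=cv2.imread('pics/side2.png')[150:270,310:430]; cv2.imwrite('pics/side2z.png',cv2.resize(a,None,fx=5,fy=5,interpolation=cv2.INTER_CUBIC))
a=cv2.imread('pics/scene2.png')[130:220,280:420]; cv2.imwrite('pics/scene2z.png',cv2.resize(a,None,fx=5,fy=5,interpolation=cv2.INTER_CUBIC))
E
```

```text
{'clock': 2.05, 'eef_pos': array([ 0.4667863 , -0.03896063,  0.11626147]), 'contact_force': array([ 0.6185028 , -0.26604252,  0.94282126]), 'finger_gap': 0.0001553681714575618}
scene -0.02 [320.37456797 150.56036292]
scene 0 [320.36315229 156.11566195]
scene 0.014 [320.35529813 159.93779062]
side -0.02 [375.04075143 204.51667056]
side 0 [374.40715189 210.60331718]
side 0.014 [373.97261123 214.77771327]
```

View pics/side2z.png

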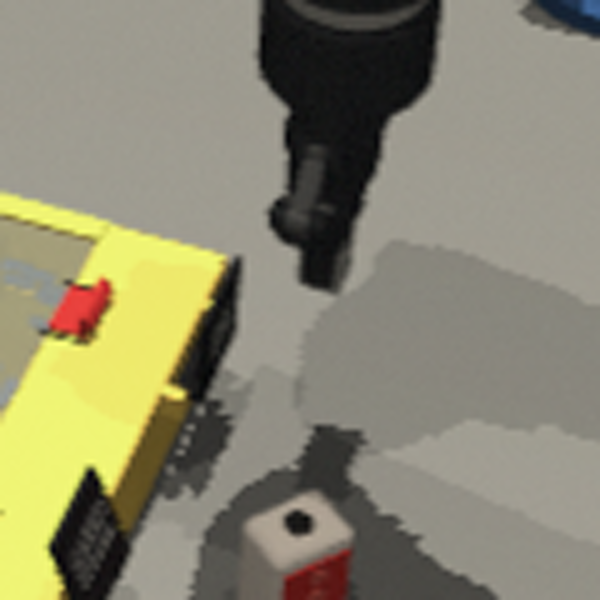

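View pics/scene2z.png

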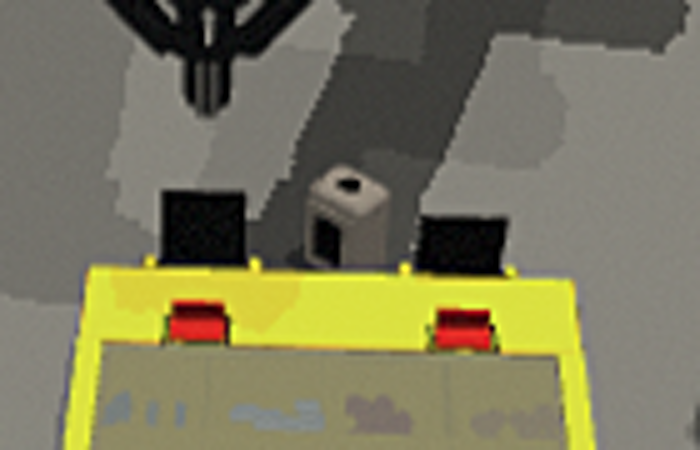

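servo_tool([
  {"ax": 0,"ay": 0,"az": 0,"x": 0,"y": 0,"z": -0.028,"gripper": -1},
  {"ax": 0,"ay": 0,"az": 0,"x": 0.012,"y": 0.001,"z": -0.028,"gripper": -1},
  {"ax": 0,"ay": 0,"az": 0,"x": 0.026,"y": 0,"z": -0.028,"gripper": -1},
  {"ax": 0,"ay": 0,"az": 0,"x": 0.026,"y": 0,"z": -0.028,"gripper": -1},
])

```text
clock: 2.65
eef_pos: [0.495, -0.0383, 0.0882]
orientation: [[0.998, -0.067, 0.003], [-0.067, -0.998, -0.001], [0.003, 0.001, -1.0]]
contact_force: [0.1, 0.1, -0.9]
finger_gap: -0.0
```

```bash
cat > look.py <<'E'
import sys
from h import *
import cv2
k=sys.argv[1]; 
s=status.state(); print({k:np.round(s[k],4) for k in('clock','eef_pos','contact_force','finger_gap')})
im=[]
for n,(r,c) in dict(scene=(130,280),side=(170,310)).items():
    a=viewer.get_image(n)[r:r+100,c:c+130,::-1]
    im.append(cv2.resize(a,None,fx=5,fy=5,interpolation=cv2.INTER_CUBIC)[:, :650])
    ca=viewer.get_calibration(n)
    print(n,[ (proj(ca,s['eef_pos']+d*s['orientation'][:,2])).round(1) for d in(-.015,.014)])
im=np.vstack(im); im=cv2.resize(im,None,fx=.6,fy=.6,interpolation=cv2.INTER_AREA); cv2.imwrite(f'pics/look{k}.png',im)
E
python3 look.py 3
```

```text
{'clock': np.float64(2.65), 'eef_pos': array([ 0.495 , -0.0383,  0.0882]), 'contact_force': array([ 0.0666,  0.0896, -0.8933]), 'finger_gap': np.float64(-0.0)}
scene [array([320.8, 165.4]), array([320.8, 173.2])]
side [array([362.3, 212.1]), array([361.6, 220.6])]
```

View pics/look3.png

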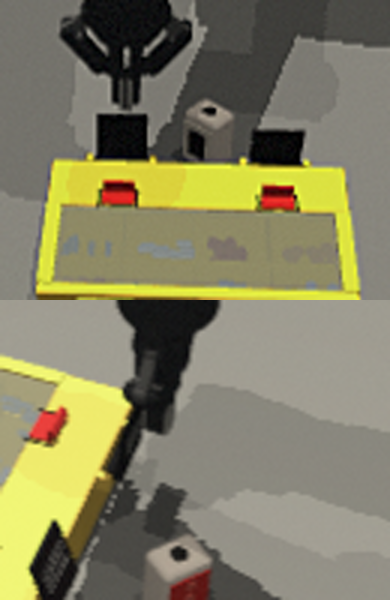

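servo_tool([
  {"ax": 0,"ay": 0,"az": 0,"x": 0.009,"y": 0,"z": 0,"gripper": -1},
  {"ax": 0,"ay": 0,"az": 0,"x": 0.014,"y": -0.001,"z": 0,"gripper": -1},
  {"ax": 0,"ay": 0,"az": 0,"x": 0.02,"y": -0.001,"z": 0,"gripper": -1},
  {"ax": 0,"ay": 0,"az": 0,"x": 0.026,"y": -0.002,"z": 0,"gripper": -1},
  {"ax": 0,"ay": 0,"az": 0,"x": 0.032,"y": -0.002,"z": -0.002,"gripper": -1},
])

```text
clock: 3.38
eef_pos: [0.5247, -0.0399, 0.085]
orientation: [[0.998, -0.067, 0.0], [-0.067, -0.998, -0.0], [0.0, 0.0, -1.0]]
contact_force: [0.3, -0.1, 0.9]
finger_gap: 0.0001
```

```bash
python3 look.py 4
```

```text
{'clock': np.float64(3.375), 'eef_pos': array([ 0.5247, -0.0399,  0.085 ]), 'contact_force': array([ 0.2585, -0.0624,  0.8784]), 'finger_gap': np.float64(0.0001)}
scene [array([320.5, 172.5]), array([320.5, 180.3])]
side [array([350.2, 209.9]), array([349.8, 218.4])]
```

View pics/look4.png

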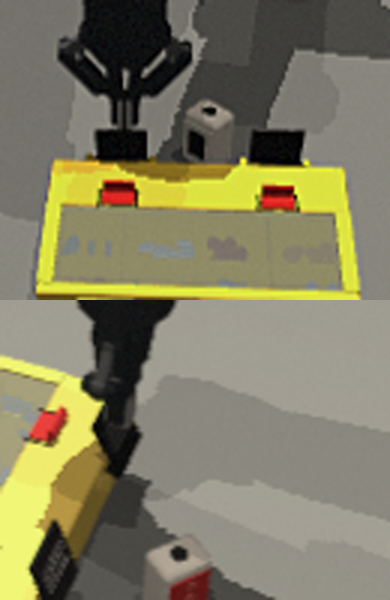

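The right clip is swinging over under the fingers with little force, so I'll carry on along the arc.

servo_tool([
  {"ax": 0,"ay": 0,"az": 0,"x": 0.007,"y": 0,"z": -0.002,"gripper": -1},
  {"ax": 0,"ay": 0,"az": 0,"x": 0.013,"y": -0.001,"z": -0.006,"gripper": -1},
  {"ax": 0,"ay": 0,"az": 0,"x": 0.018,"y": -0.001,"z": -0.01,"gripper": -1},
  {"ax": 0,"ay": 0,"az": 0,"x": 0.022,"y": -0.001,"z": -0.014,"gripper": -1},
  {"ax": 0,"ay": 0,"az": 0,"x": 0.024,"y": -0.001,"z": -0.018,"gripper": -1},
])

```text
clock: 4.1
eef_pos: [0.5488, -0.0409, 0.0668]
orientation: [[0.998, -0.067, 0.001], [-0.067, -0.998, -0.0], [0.001, 0.0, -1.0]]
contact_force: [-0.1, -0.9, 1.9]
finger_gap: 0.0001
```

```bash
python3 look.py 5
```

```text
{'clock': np.float64(4.1), 'eef_pos': array([ 0.5488, -0.0409,  0.0668]), 'contact_force': array([-0.1335, -0.9054,  1.8776]), 'finger_gap': np.float64(0.0001)}
scene [array([320.3, 182.6]), array([320.3, 190.3])]
side [array([340.4, 212.9]), array([340.1, 221.1])]
```

View pics/look5.png

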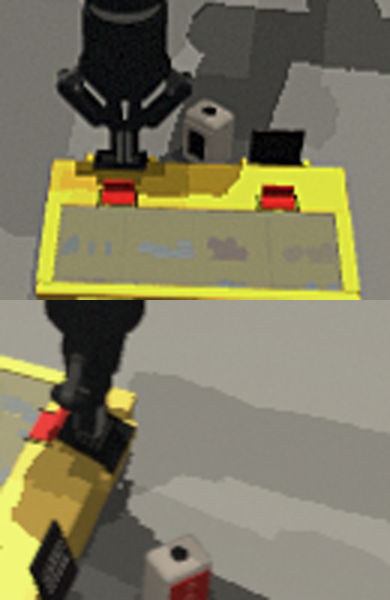

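servo_tool([
  {"ax": 0,"ay": 0,"az": 0,"x": 0.001,"y": 0,"z": -0.002,"gripper": -1},
  {"ax": 0,"ay": 0,"az": 0,"x": 0.002,"y": 0,"z": -0.004,"gripper": -1},
  {"ax": 0,"ay": 0,"az": 0,"x": 0.002,"y": 0,"z": -0.006,"gripper": -1},
])

```text
clock: 4.58
eef_pos: [0.5507, -0.0409, 0.0611]
orientation: [[0.998, -0.067, 0.001], [-0.067, -0.998, -0.0], [0.001, 0.0, -1.0]]
contact_force: [1.9, 0.2, 1.2]
finger_gap: -0.0
```

servo_tool([
  {"ax": 0,"ay": 0,"az": 0,"x": 0,"y": 0,"z": -0.002,"gripper": -1},
  {"ax": 0,"ay": 0,"az": 0,"x": 0,"y": 0,"z": -0.002,"gripper": -1},
])

```text
clock: 4.82
eef_pos: [0.5505, -0.0408, 0.0591]
orientation: [[0.998, -0.067, 0.001], [-0.067, -0.998, -0.0], [0.001, -0.0, -1.0]]
contact_force: [0.4, -0.2, 2.0]
finger_gap: -0.0001
```

servo_tool([
  {"ax": 0,"ay": 0,"az": 0,"x": 0,"y": 0,"z": -0.002,"gripper": -1},
  {"ax": 0,"ay": 0,"az": 0,"x": 0,"y": 0,"z": -0.002,"gripper": -1},
])

```text
clock: 5.08
eef_pos: [0.5512, -0.0409, 0.0575]
orientation: [[0.998, -0.067, 0.002], [-0.067, -0.998, -0.0], [0.002, -0.0, -1.0]]
contact_force: [1.3, -0.2, 3.9]
finger_gap: 0.0
```

servo_tool([
  {"ax": 0,"ay": 0,"az": 0,"x": 0,"y": 0,"z": -0.002,"gripper": -1},
  {"ax": 0,"ay": 0,"az": 0,"x": 0,"y": 0,"z": -0.002,"gripper": -1},
])

```text
clock: 5.32
eef_pos: [0.5498, -0.0408, 0.0548]
orientation: [[0.998, -0.067, -0.001], [-0.067, -0.998, -0.0], [-0.001, 0.0, -1.0]]
contact_force: [0.7, -1.0, 2.5]
finger_gap: -0.0001
```

```bash
python3 look.py 6
```

```text
{'clock': np.float64(5.325), 'eef_pos': array([ 0.5498, -0.0408,  0.0548]), 'contact_force': array([ 0.6649, -0.9638,  2.4847]), 'finger_gap': np.float64(-0.0001)}
scene [array([320.4, 186.1]), array([320.4, 193.7])]
side [array([339.9, 216.2]), array([339.6, 224.4])]
```

View pics/look6.png

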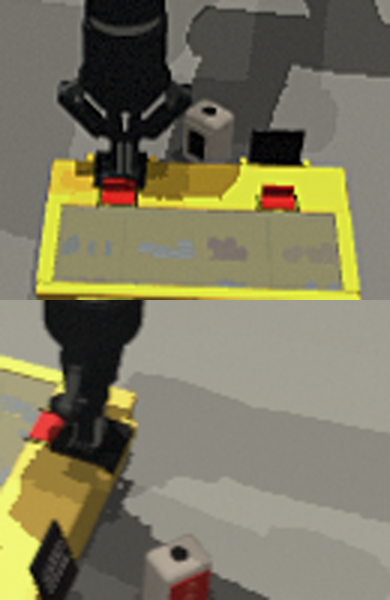

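servo_tool([
  {"ax": 0,"ay": 0,"az": 0,"x": 0,"y": 0,"z": -0.002,"gripper": -1},
  {"ax": 0,"ay": 0,"az": 0,"x": 0,"y": 0,"z": -0.002,"gripper": -1},
])

```text
clock: 5.68
eef_pos: [0.5502, -0.0408, 0.0536]
orientation: [[0.998, -0.067, 0.0], [-0.067, -0.998, -0.0], [0.0, 0.0, -1.0]]
contact_force: [-0.7, -0.2, 8.2]
finger_gap: -0.0001
```

servo_tool([
  {"ax": 0,"ay": 0,"az": 0,"x": 0,"y": 0,"z": -0.001,"gripper": -1},
  {"ax": 0,"ay": 0,"az": 0,"x": 0,"y": 0,"z": -0.002,"gripper": -1},
])

```text
clock: 5.92
eef_pos: [0.5504, -0.0408, 0.0532]
orientation: [[0.998, -0.067, 0.001], [-0.067, -0.998, -0.0], [0.001, 0.0, -1.0]]
contact_force: [-6.1, 1.9, 28.3]
finger_gap: -0.0004
```

There's a hard stop at 28 N, so I'll lift off and look.

servo_tool([
  {"ax": 0,"ay": 0,"az": 0,"x": -0.001,"y": 0,"z": 0.008,"gripper": -1},
  {"ax": 0,"ay": 0,"az": 0,"x": -0.02,"y": 0,"z": 0.05,"gripper": -1},
  {"ax": 0,"ay": 0,"az": 0,"x": -0.05,"y": 0.01,"z": 0.09,"gripper": -1},
  {"ax": 0,"ay": 0,"az": 0,"x": -0.08,"y": 0.05,"z": 0.1,"gripper": -1},
  {"ax": 0,"ay": 0,"az": 0,"x": -0.08,"y": 0.11,"z": 0.1,"gripper": -1},
])

```text
clock: 6.55
eef_pos: [0.4669, 0.0553, 0.1514]
orientation: [[0.999, -0.048, -0.001], [-0.048, -0.999, 0.012], [-0.002, -0.012, -1.0]]
contact_force: [0.9, 0.3, 0.2]
finger_gap: -0.0003
```

```bash
python3 look.py 7; python3 - <<'E'
from h import *
import cv2
cv2.imwrite("pics/w7.png",viewer.get_image('wrist')[:,:,::-1])
E
```

```text
{'clock': np.float64(6.55), 'eef_pos': array([0.4669, 0.0553, 0.1514]), 'contact_force': array([0.9244, 0.3283, 0.1661]), 'finger_gap': np.float64(-0.0003)}
scene [array([352.9, 141.6]), array([352.5, 149.9])]
side [array([365.9, 224.1]), array([365.1, 233.4])]
```

View pics/look7.png

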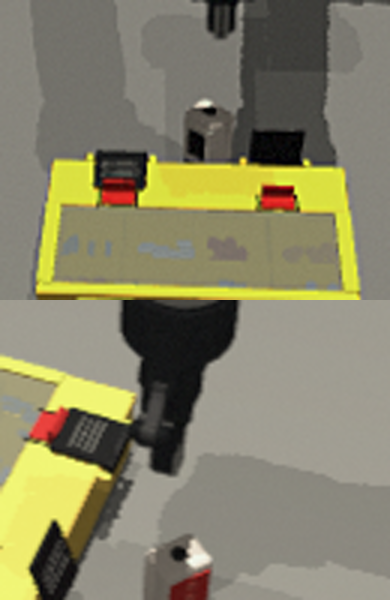

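View pics/w7.png

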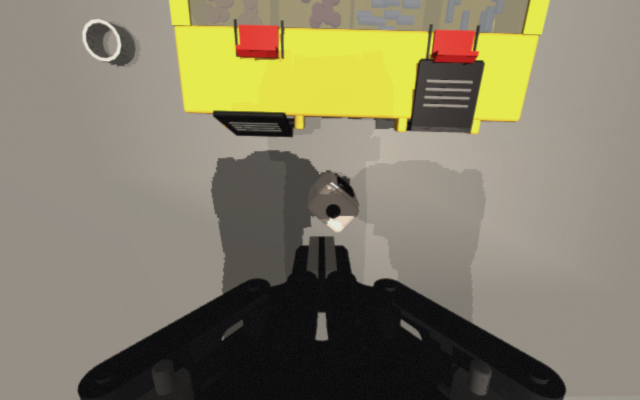

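The right clip is now flat, with its edge under the red lip (wrist image (448,62)), and the organiser hasn't moved. Next is the left clip.

servo_tool([
  {"ax": 0,"ay": 0,"az": 0,"x": 0.005,"y": 0.03,"z": 0,"gripper": -1},
  {"ax": 0,"ay": 0,"az": 0,"x": 0.01,"y": 0.044,"z": -0.02,"gripper": -1},
  {"ax": 0,"ay": 0,"az": 0,"x": 0.015,"y": 0.044,"z": -0.055,"gripper": -1},
  {"ax": 0,"ay": 0,"az": 0,"x": 0.025,"y": 0.043,"z": -0.065,"gripper": -1},
  {"ax": 0,"ay": 0,"az": 0,"x": 0.03,"y": 0.043,"z": -0.065,"gripper": -1},
])

```text
clock: 7.32
eef_pos: [0.4996, 0.0747, 0.0855]
orientation: [[1.0, -0.016, -0.001], [-0.016, -0.999, 0.03], [-0.002, -0.03, -1.0]]
contact_force: [0.3, 0.8, -0.9]
finger_gap: 0.0002
```

```bash
python3 look.py 8
```

```text
{'clock': np.float64(7.325), 'eef_pos': array([0.4996, 0.0747, 0.0855]), 'contact_force': array([ 0.2829,  0.7586, -0.92  ]), 'finger_gap': np.float64(0.0002)}
scene [array([359.1, 166.6]), array([358.9, 174.3])]
side [array([347.7, 247.3]), array([347.2, 256. ])]
```

View pics/look8.png

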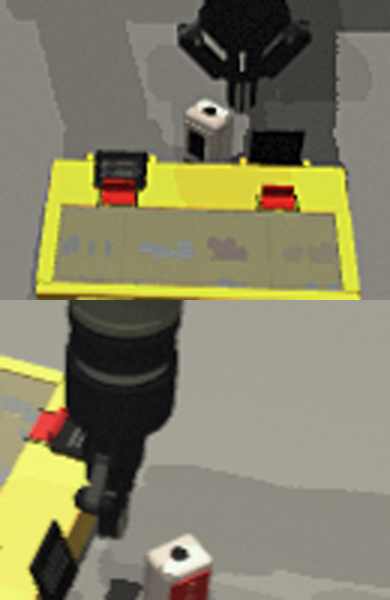

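The pose is short of the command in y (0.075 instead of 0.113) and slightly turned. I'll check the joints.

```bash
python3 - <<'E'
from h import *
s=status.state()
for k in ('joint_positions','qd','joint_efforts','contact_force','wrist_torque','eef_pos','orientation'): print(k,np.round(s[k],3))
E
```

```text
joint_positions [-0.017  0.372 -0.491  0.707  0.03   3.141]
qd [ 0.003 -0.019 -0.017  0.001 -0.002  0.001]
joint_efforts [-4.3000e-02 -4.1085e+01  2.1285e+01  1.9000e-02  1.0000e-01  0.0000e+00]
contact_force [ 0.001 -0.042 -0.102]
wrist_torque [-0.041 -0.008  0.06 ]
eef_pos [0.501 0.075 0.087]
orientation [[ 1.    -0.016  0.002]
 [-0.016 -0.999  0.03 ]
 [ 0.001 -0.03  -1.   ]]
```

Joint 6 is at its range limit (3.141), which clamps the pose. I'll rise, then turn the tool by a half turn the other way, which gives the same closed-finger footprint with joint 6 near 0.

servo_tool([
  {"ax": 0,"ay": 0,"az": 8,"x": -0.03,"y": 0,"z": 0.04,"gripper": -1},
  {"ax": 0,"ay": 0,"az": 18,"x": -0.03,"y": 0,"z": 0.08,"gripper": -1},
  {"ax": 0,"ay": 0,"az": 28,"x": -0.03,"y": 0,"z": 0.08,"gripper": -1},
  {"ax": 0,"ay": 0,"az": 38,"x": -0.03,"y": 0,"z": 0.08,"gripper": -1},
  {"ax": 0,"ay": 0,"az": 48,"x": -0.03,"y": 0,"z": 0.08,"gripper": -1},
])

```text
clock: 8.05
eef_pos: [0.4697, 0.075, 0.1675]
orientation: [[0.676, 0.736, -0.02], [0.737, -0.676, 0.02], [0.001, -0.029, -1.0]]
contact_force: [-0.3, 0.1, 0.1]
finger_gap: 0.0001
```

servo_tool([
  {"ax": 0,"ay": 0,"az": 10,"x": 0,"y": 0,"z": 0,"gripper": -1},
  {"ax": 0,"ay": 0,"az": 20,"x": 0,"y": 0,"z": 0,"gripper": -1},
  {"ax": 0,"ay": 0,"az": 30,"x": 0,"y": 0,"z": 0,"gripper": -1},
  {"ax": 0,"ay": 0,"az": 40,"x": 0,"y": 0,"z": 0,"gripper": -1},
  {"ax": 0,"ay": 0,"az": 50,"x": 0,"y": 0,"z": 0,"gripper": -1},
])

```text
clock: 8.68
eef_pos: [0.4696, 0.0751, 0.1673]
orientation: [[-0.129, 0.991, -0.028], [0.992, 0.129, -0.004], [-0.0, -0.028, -1.0]]
contact_force: [0.2, -0.2, 0.4]
finger_gap: 0.0
```

servo_tool([
  {"ax": 0,"ay": 0,"az": 10,"x": 0,"y": 0,"z": 0,"gripper": -1},
  {"ax": 0,"ay": 0,"az": 20,"x": 0,"y": 0,"z": 0,"gripper": -1},
  {"ax": 0,"ay": 0,"az": 30,"x": 0,"y": 0,"z": 0,"gripper": -1},
  {"ax": 0,"ay": 0,"az": 40,"x": 0,"y": 0,"z": 0,"gripper": -1},
  {"ax": 0,"ay": 0,"az": 50,"x": 0,"y": 0,"z": 0,"gripper": -1},
])

```text
clock: 9.3
eef_pos: [0.4696, 0.0751, 0.1674]
orientation: [[-0.843, 0.538, -0.014], [0.538, 0.842, -0.026], [-0.002, -0.029, -1.0]]
contact_force: [-0.0, 0.3, -0.3]
finger_gap: 0.0002
```

servo_tool([
  {"ax": 0,"ay": 0,"az": 10,"x": 0,"y": 0,"z": 0,"gripper": -1},
  {"ax": 0,"ay": 0,"az": 20,"x": 0,"y": 0,"z": 0,"gripper": -1},
  {"ax": 0,"ay": 0,"az": 30,"x": 0,"y": 0,"z": 0,"gripper": -1},
  {"ax": 0,"ay": 0,"az": 32,"x": 0,"y": 0,"z": 0,"gripper": -1},
  {"ax": 0,"ay": 0,"az": 32,"x": 0,"y": 0,"z": 0,"gripper": -1},
])

```text
clock: 9.93
eef_pos: [0.4694, 0.0751, 0.1667]
orientation: [[-1.0, 0.018, 0.001], [0.017, 0.999, -0.03], [-0.002, -0.03, -1.0]]
contact_force: [-0.0, 0.1, 0.9]
finger_gap: -0.0001
```

```bash
python3 -c "
from h import *
print(np.round(status.state()['joint_positions'],3))"; python3 look.py 9
```

```text
[ 0.024  0.233 -0.453  0.884 -0.03   0.041]
{'clock': np.float64(9.925), 'eef_pos': array([0.4694, 0.0751, 0.1667]), 'contact_force': array([-0.0031,  0.054 ,  0.8669]), 'finger_gap': np.float64(-0.0001)}
scene [array([360.3, 137.5]), array([359.4, 145.9])]
side [array([362.9, 225.7]), array([362.2, 234.7])]
```

View pics/look9.png

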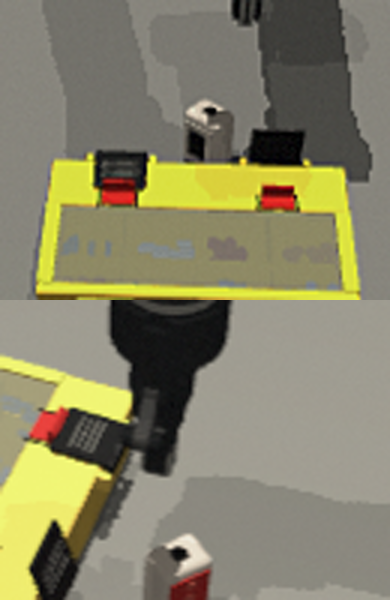

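servo_tool([
  {"ax": 1.7,"ay": 0,"az": -2.8,"x": 0,"y": 0.037,"z": 0,"gripper": -1},
  {"ax": 1.7,"ay": 0,"az": -2.8,"x": 0.01,"y": 0.037,"z": -0.04,"gripper": -1},
  {"ax": 1.7,"ay": 0,"az": -2.8,"x": 0.02,"y": 0.037,"z": -0.075,"gripper": -1},
  {"ax": 1.7,"ay": 0,"az": -2.8,"x": 0.03,"y": 0.037,"z": -0.082,"gripper": -1},
  {"ax": 1.7,"ay": 0,"az": -2.8,"x": 0.03,"y": 0.037,"z": -0.082,"gripper": -1},
])

```text
clock: 10.65
eef_pos: [0.5, 0.112, 0.0843]
orientation: [[-0.998, 0.065, -0.001], [0.065, 0.998, -0.001], [0.001, -0.001, -1.0]]
contact_force: [0.2, 0.7, -0.1]
finger_gap: -0.0001
```

```bash
python3 look.py 10
```

```text
{'clock': np.float64(10.65), 'eef_pos': array([0.5   , 0.112 , 0.0843]), 'contact_force': array([ 0.21  ,  0.6712, -0.1045]), 'finger_gap': np.float64(-0.0001)}
scene [array([372. , 166.8]), array([371.2, 174.6])]
side [array([342.9, 260.4]), array([342.5, 268.7])]
```

View pics/look10.png

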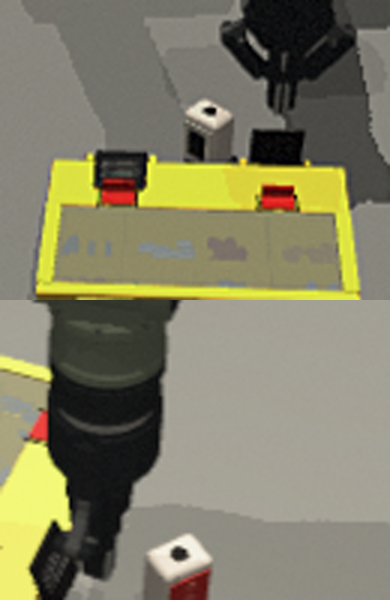

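servo_tool([
  {"ax": 0,"ay": 0,"az": 0,"x": 0.012,"y": -0.002,"z": 0,"gripper": -1},
  {"ax": 0,"ay": 0,"az": 0,"x": 0.022,"y": -0.003,"z": 0,"gripper": -1},
  {"ax": 0,"ay": 0,"az": 0,"x": 0.03,"y": -0.004,"z": 0,"gripper": -1},
  {"ax": 0,"ay": 0,"az": 0,"x": 0.037,"y": -0.004,"z": -0.001,"gripper": -1},
  {"ax": 0,"ay": 0,"az": 0,"x": 0.043,"y": -0.004,"z": -0.003,"gripper": -1},
])

```text
clock: 11.38
eef_pos: [0.5424, 0.1079, 0.0809]
orientation: [[-0.998, 0.064, -0.001], [0.064, 0.998, -0.001], [0.001, -0.001, -1.0]]
contact_force: [-0.3, -0.7, 0.4]
finger_gap: 0.0001
```

servo_tool([
  {"ax": 0,"ay": 0,"az": 0,"x": 0.006,"y": 0,"z": -0.004,"gripper": -1},
  {"ax": 0,"ay": 0,"az": 0,"x": 0.011,"y": -0.001,"z": -0.008,"gripper": -1},
  {"ax": 0,"ay": 0,"az": 0,"x": 0.015,"y": -0.001,"z": -0.012,"gripper": -1},
  {"ax": 0,"ay": 0,"az": 0,"x": 0.017,"y": -0.001,"z": -0.016,"gripper": -1},
])

```text
clock: 11.88
eef_pos: [0.5597, 0.107, 0.0648]
orientation: [[-0.998, 0.064, -0.0], [0.064, 0.998, -0.001], [0.0, -0.001, -1.0]]
contact_force: [-0.5, -0.8, 1.5]
finger_gap: 0.0002
```

```bash
python3 look.py 11
```

```text
{'clock': np.float64(11.875), 'eef_pos': array([0.5597, 0.107 , 0.0648]), 'contact_force': array([-0.4573, -0.7813,  1.5153]), 'finger_gap': np.float64(0.0002)}
scene [array([372. , 184.9]), array([371.2, 192.5])]
side [array([317.4, 258. ]), array([317.5, 266.1])]
```

View pics/look11.png

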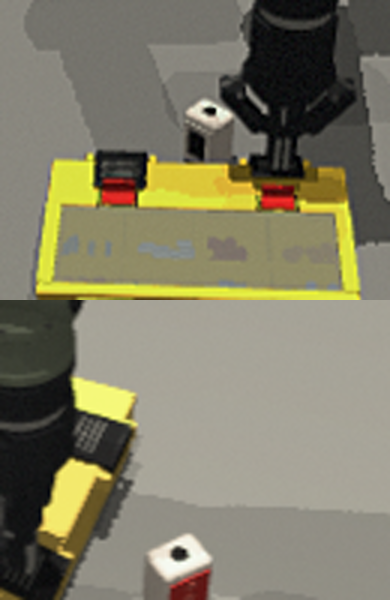

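servo_tool([
  {"ax": 0,"ay": 0,"az": 0,"x": 0,"y": 0,"z": -0.003,"gripper": -1},
  {"ax": 0,"ay": 0,"az": 0,"x": 0.001,"y": 0,"z": -0.006,"gripper": -1},
  {"ax": 0,"ay": 0,"az": 0,"x": 0.001,"y": 0,"z": -0.008,"gripper": -1},
  {"ax": 0,"ay": 0,"az": 0,"x": 0.001,"y": 0,"z": -0.01,"gripper": -1},
])

```text
clock: 12.48
eef_pos: [0.5619, 0.107, 0.0559]
orientation: [[-0.998, 0.064, 0.003], [0.064, 0.998, -0.001], [-0.003, -0.001, -1.0]]
contact_force: [3.0, -0.3, 4.7]
finger_gap: 0.0001
```

servo_tool([
  {"ax": 0,"ay": 0,"az": 0,"x": 0,"y": 0,"z": -0.001,"gripper": -1},
  {"ax": 0,"ay": 0,"az": 0,"x": 0,"y": 0,"z": -0.002,"gripper": -1},
])

```text
clock: 12.72
eef_pos: [0.5604, 0.1071, 0.0535]
orientation: [[-0.998, 0.064, -0.0], [0.064, 0.998, -0.0], [0.0, -0.0, -1.0]]
contact_force: [-1.2, -0.8, 11.2]
finger_gap: 0.0003
```

servo_tool([
  {"ax": 0,"ay": 0,"az": 0,"x": 0,"y": 0,"z": -0.001,"gripper": -1},
  {"ax": 0,"ay": 0,"az": 0,"x": 0,"y": 0,"z": -0.002,"gripper": -1},
])

```text
clock: 12.98
eef_pos: [0.5605, 0.1072, 0.0532]
orientation: [[-0.998, 0.064, 0.001], [0.064, 0.998, -0.001], [-0.001, -0.001, -1.0]]
contact_force: [-5.0, -0.6, 24.4]
finger_gap: 0.0002
```

servo_tool([
  {"ax": 0,"ay": 0,"az": 0,"x": 0,"y": 0,"z": 0.008,"gripper": -1},
  {"ax": 0,"ay": 0,"az": 0,"x": -0.02,"y": 0,"z": 0.05,"gripper": -1},
  {"ax": 0,"ay": 0,"az": 0,"x": -0.06,"y": 0,"z": 0.1,"gripper": -1},
  {"ax": 0,"ay": 0,"az": 0,"x": -0.1,"y": 0,"z": 0.15,"gripper": -1},
  {"ax": 0,"ay": 0,"az": 0,"x": -0.15,"y": 0,"z": 0.18,"gripper": -1},
])

```text
clock: 13.6
eef_pos: [0.4091, 0.1071, 0.2324]
orientation: [[-0.998, 0.064, -0.0], [0.064, 0.998, -0.0], [0.0, -0.0, -1.0]]
contact_force: [-0.1, 0.4, 1.0]
finger_gap: 0.0001
```

```bash
python3 - <<'E'
from h import *
import cv2
s=status.state(); print(s['clock'],s['eef_pos'],s['contact_force'],s['joint_positions'])
for n,(r,c) in dict(scene=(150,280),side=(175,230)).items():
    a=viewer.get_image(n)[r:r+125,c:c+160,::-1]
    cv2.imwrite(f'pics/{n}12z.png',cv2.resize(a,None,fx=4.7,fy=4.7,interpolation=cv2.INTER_CUBIC))
E
```

```text
13.6 [0.40911453 0.10713523 0.23244451] [-0.05619082  0.36041835  1.04369131] [ 8.13725386e-02  7.64217399e-02 -4.63866126e-01  1.03075180e+00
 -2.28927374e-04  1.45807002e-01]
```

View pics/scene12z.png

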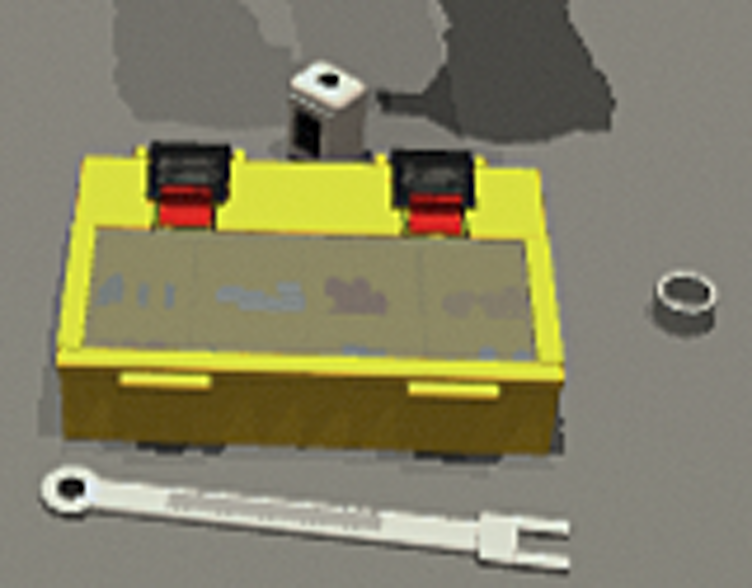

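View pics/side12z.png

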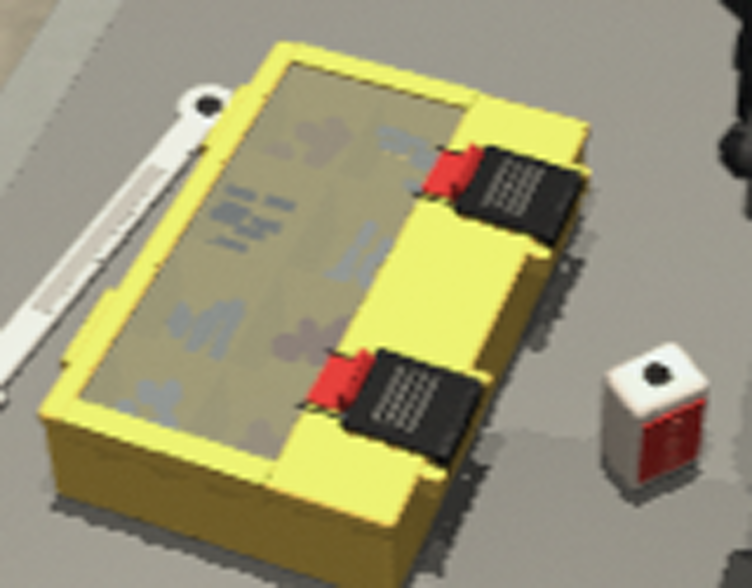

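Both clips lie flat under the red lips. In the scene zoom the organiser corners (84,157), (541,170), (57,362) and (563,378) match the first picture. The light, spacer and wrench haven't moved either. I'm handing in.

```bash
python3 -c "
from plant import order
print(order.close_job())"
```

```text
the job is handed in; nothing more can be done
None
```

Both clips are folded onto the lid and snapped under their red lips. I used only the closed fingers, swinging each clip over from the front and pressing its ribs down to a hard stop: about 28 N on the right clip and 24 N on the left.

**Last checks:** After the arm backed off, the scene and side pictures showed both clips still flat, with their edges under the lips. I judged this by eye, as there is no clip-angle reading. The organiser's corners, the rear light, the spacer and the wrench were at the same pixels as at the start. I did not check the vise's knob again, but the arm only passed near the vise at the start, at a height that clears it. The job took about 14 s, and the robot was touching nothing at hand-in.

**What disagreed or went wrong:**
- **Fingertip position:** the pictures and the contact height put the closed fingertips about 15 mm behind the TCP, not the stated 14 mm ahead. I went by what I saw and felt.
- **Joint 6:** it reached the end of its range (reading 3.141, stated limit 3.14) on the way to the left clip, leaving the tool 38 mm short in y. I rose clear and turned the tool half round before doing that clip.
- **Refused calls:** the first two move calls were rejected as invalid before anything moved, because the rows lacked some fields.

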